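Blow out a cast pot at the air station

TASK

Blow the moulding sand out of the small cast pot: hang the pot by its arched handle on the hook of the blow-off station and let go of it, and only once it hangs there press the air valve's spring-return lever fully down to its stop and keep it down for at least three seconds. Finish while still holding the lever fully down (the valve shuts the moment it is let go), with the pot hanging freely on the hook. Leave the mug, the spoon and the mallet where they are.

Things in the scene. Friction and masses are not known exactly. Their poses are not given: they have to be found in the camera images.
- pot: small open pot of cast aluminium, about 0.32 kg, 84 mm across, 60 mm high, with a fixed arched handle of 8 mm round bar over its mouth. Origin: centre of the underside, z up; starts upright on the bench. The arch lies in the pot's y-z plane, 94 mm between its legs; bar centre at z = 130 mm in the middle, 121 mm at y = +-28 mm. Pinch it beside the middle, leaving the middle free for the hook
- pot_arch (a point): underside of the middle of the pot's arched handle (0, 0, 126 mm in the pot's frame), the point that comes to rest on the hook
- station: fixed blow-off station: steel dust tray 250 x 260 mm, rim 22 mm; a 20 mm post 100 mm behind its centre carries the hook; regulator, nozzle and copper pipes at the back, all below 265 mm; hand-lever air valve at its right (-y). Origin: on the bench, tray centre, straight below the hook seat; x points away from the robot (hook and lever point to -x), z up
- hook_seat (a point): top of the hook's bar at its seat, 240 mm above the bench, where the underside of the pot's arch should rest; axes as the station's. The hook is a 10 mm round steel bar pointing to the station's -x: behind the seat it rises gently to the post (16 mm over 90 mm), in front it turns up to a rounded tip 26 mm before the seat, the tip's top 22 mm above the seat
- air_lever (a joint): angle of the air valve's lever, a steel bar with a black grip: 0 = up at rest (shut, its -x end leaning up 0.25 rad), 0.35 rad = fully down on its stop (open; 0.10 rad below level). Its spring drives it back to 0: about 5 N at the grip starts it moving, about 10 N keeps it at the stop. The hinge pin runs along the station's y at (48, -180, 85) mm in the station's frame
- lever_press (a point): place to press: on the upper face of the lever's black grip (62 mm long, 26 wide, 14 thick), 126 mm from the hinge pin along the lever and 7 mm above the lever's mid-line through the pin, 8 mm outward of the grip's middle; 123 mm above the bench at rest, 79 mm fully down
- mug: bystander: steel mug, 74 mm across, 75 mm high, with a side handle; empty, upright. Origin: centre of the underside
- spoon: bystander: steel spoon lying on the bench to the right of the pot and the mug. Origin on its underside
- mallet: bystander: soft-faced mallet lying on the bench left of the station, 260 mm long, 92 mm across the head. Origin: on the bench, under its handle
There are look-alikes about, which are no part of the job. What is shaped like the pot but yellow is not meant.

How it is judged:
By the outcome, as a careful person would: the job done as asked, in the order asked, and still so for the second after the job is handed in, while the arm keeps its last pose, push and grip.
It also fails if it takes over 54 s, if anything falls off the work surface, if the arm or the gripper's body presses on something with over 40 N, if the wrist force passes 120 N, or if a joint passes its speed limit or range.

ROBOT

A 6-joint arm with a two-finger parallel gripper is mounted at the origin on the work surface. World frame = base frame: x ahead of the robot, y to its left, z up, the work surface at z = 0. Lengths are in m, angles in rad, forces in N, time in s.
With the tool pointing down it reaches from about 0.275 to 0.825 m from the base axis. Payload 4.9 kg.
Tool frame: the origin (TCP) lies midway between the tips of the shut fingers; the grasp point (between the pads) lies 19 mm behind it (grip_point_offset is the distance from the TCP to the grasp point, in m); z points along the fingers, x is the direction in which the jaws open and shut, and the axes are right-handed (so a half turn about z gives the same grasp; the last joint's range is limited). The gripper opens to 85 mm and grips with 20 to 120 N. Pads are 22 mm wide; open, the fingers measure 114 mm over their backs; the gripper's body (76 mm by 85 mm) begins 54 mm behind the grasp point. The pads swing forward as they close: fully open they stand 13 mm farther back than shut.
Start: joints at [-1.286, 0.326, -0.193, 1.052, 0, 1.437], TCP at [0.224, -0.502, 0.231] pointing down, gripper open.
Joint ranges: [-2.65, 2.65], [-0.97, 1.79], [-1.3, 1.35], [-1.93, 2.1], [-1.47, 1.37], [-3.14, 3.14]. Speed limits (rad/s): [2.57, 2.57, 3.14, 3.14, 3.14, 3.14].

INTERFACE

Orientations are given as a rotation vector (axis times angle).
In Python, from cell import * gives the robot as it stands. Calls block until the motion is done:
- movep(position, orientation): joint-space move of the TCP to a pose.
- move_l(position, velocity=0.15, rot=None, until_force=None): straight line of the TCP; rot=None keeps the orientation; velocity is the mean speed in m/s. With until_force (N) it stops when the force on the tool has changed by that much, and returns True; else False.
- set_joints(angles): joint-space move.
- let_go() and grab(newtons=None): open the fingers fully, or close them until they stop; newtons is the grip in N (None keeps the last).
- sleep(seconds).
- ik(position, orientation): joint angles nearest the present ones, or None.
- get_state(): the state.
- grab_frame(name): name is "side" or "top" or "wrist"; returns a dict with "img" (384x512x3 uint8, red, green, blue), "fx", "fy", "cx", "cy" (pixels), "k1" (the pictures are not rectified: a ray, as slopes to the right and down, at radius r is drawn at 1 + k1 r^2 times it, then the intrinsics apply), "cam_to_world" (4x4, takes a point from camera to world coordinates); the wrist camera has in their place "T_tool_cam" (4x4, takes a point from camera to tool coordinates, whose origin is the TCP and whose axes are the tool frame's). Camera axes: x right, y down, z forward; pixel columns grow to the right and rows downward; lengths in m; the calibration is good to about 2 mm. A picture is of the moment at which its call begins: read the wrist's pose just before it. There is no depth.
A pose or a line that the arm cannot do raises MotionError and nothing moves.
- sign_off(): hands the job in, once; it reports no verdict.
Trained networks look in the newest picture that a camera, given by its name, has taken for a name from the list of things; names that differ only in an ending like _2 or _b are one class to them, and where a whole thing is asked for, a point or a joint stands for the part that bears it (a point fixed in the world has none). Each returns a list of dicts, best first, with "score" (0 to 1); they miss things now and then, are a little off and sometimes report something else, mostly with a low value. They report only what shows in the picture. A call takes as long as a camera call. They do not tell look-alikes from the thing itself.
- spot_in(camera, name): "centre" ([column, row] in pixels, amid what is visible of it).
- silhouettes(camera, name): "mask" (384x512 bool, what is visible of it) and "centre" ([column, row] in pixels, amid what is visible of it).
- tip_of(camera, name): "centre" ([column, row] in pixels: a listed point, or the origin of a listed thing).
The state is a dict: "clock": time; "q": joint angles; "joint_velocities": joint speeds; "tau": joint torques, N m; "position": TCP position; "eef_rot": TCP orientation; "contact_force": force on the tool from outside, world axes, zero at the start; "wrist_torque": the same for the moment, N m; "finger_gap": opening from 0.0 (shut) to 1.0 (fully open).
Only numpy, scipy, OpenCV 4.12 (cv2) and the standard library are available. Lean on these libraries where they do the work, as an engineer would, in place of code of your own. Each camera call takes 0.05 s, during which the arm holds its last target. There are 200 camera calls.

## Working session

There is one attempt and no reset: what is moved stays moved. The work goes in short steps, each a Python script; the robot and the scene stay as the last script left them, time stands still between calls to the robot, and variables do not carry over. Pictures are saved under pics/ and viewed, about 8 in all and at most 12, crops included, and the job is handed in when it is done.

```bash
ls; mkdir -p pics
cat > h.py <<'E'
from cell import *
import numpy as np, cv2
from scipy.spatial.transform import Rotation as R
def undist(f,px):
    K=np.array([[f['fx'],0,f['cx']],[0,f['fy'],f['cy']],[0,0,1]])
    return cv2.undistortPoints(np.array([[px]],float),K,np.array([f['k1'],0,0,0.]))[0,0]
def pose(f,st=None):
    if 'cam_to_world' in f: return np.array(f['cam_to_world'])
    T=np.eye(4);T[:3,:3]=R.from_rotvec(st['eef_rot']).as_matrix();T[:3,3]=st['position']
    return T@np.array(f['T_tool_cam'])
def ray(f,px,st=None):
    T=pose(f,st);u=undist(f,px);d=T[:3,:3]@[u[0],u[1],1];return T[:3,3],d/np.linalg.norm(d)
def atz(f,px,z,st=None):
    o,d=ray(f,px,st);return o+d*(z-o[2])/d[2]
def tri(rays):
    A=sum(np.eye(3)-np.outer(d,d) for o,d in rays);b=sum((np.eye(3)-np.outer(d,d))@o for o,d in rays)
    p=np.linalg.solve(A,b);return p,[np.linalg.norm((np.eye(3)-np.outer(d,d))@(p-o)) for o,d in rays]
def proj(f,P,st=None):
    T=np.linalg.inv(pose(f,st));K=np.array([[f['fx'],0,f['cx']],[0,f['fy'],f['cy']],[0,0,1]])
    return cv2.projectPoints(np.array(P,float).reshape(-1,1,3),cv2.Rodrigues(T[:3,:3])[0],T[:3,3],K,np.array([f['k1'],0,0,0.]))[0][:,0]
def save(f,name,s=1.5):
    cv2.imwrite('pics/'+name,cv2.resize(f['img'][:,:,::-1],None,fx=s,fy=s))
E
python3 - <<'E'
from h import *
F={}
for c in ('side','top'):
    F[c]=grab_frame(c);print(c,np.round(pose(F[c]),3).tolist(),F[c]['fx'],F[c]['k1'])
    for n in ('pot','pot_arch','station','hook_seat','lever_press','air_lever','mug','spoon','mallet'):
        try: print(n,[(np.round(d['centre']).tolist(),round(d['score'],2)) for d in tip_of(c,n)][:3])
        except Exception as e: print(n,e)
cv2.imwrite('pics/a.png',cv2.resize(np.vstack([F['side']['img'],F['top']['img']])[:,:,::-1],None,fx=.78,fy=.78))
save(F['side'],'side.png');save(F['top'],'top.png')
print(get_state())
E
```

```text
pics
side [[-0.774, -0.319, 0.546, 0.033], [-0.633, 0.401, -0.662, 0.643], [-0.008, -0.858, -0.513, 0.665], [0.0, 0.0, 0.0, 1.0]] 363.3789631061823 -0.06048601247281197
pot [([252.0, 194.0], 0.77), ([294.0, 208.0], 0.58)]
pot_arch [([254.0, 163.0], 0.82), ([298.0, 172.0], 0.63)]
station [([226.0, 254.0], 0.62), ([296.0, 170.0], 0.57)]
hook_seat [([215.0, 180.0], 0.9)]
lever_press [([274.0, 196.0], 0.8)]
air_lever it knows: hook_seat, lever_press, mallet, mug, pot, pot_arch, spoon, station
mug [([334.0, 216.0], 0.94)]
spoon [([347.0, 181.0], 0.47)]
mallet [([145.0, 351.0], 0.58)]
top [[0.001, -0.998, 0.061, 0.506], [-1.0, 0.0, 0.018, -0.023], [-0.018, -0.061, -0.998, 1.252], [0.0, 0.0, 0.0, 1.0]] 379.7392780272407 -0.05022771060181286
pot [([320.0, 194.0], 0.91), ([307.0, 142.0], 0.86)]
pot_arch [([326.0, 186.0], 0.78), ([312.0, 137.0], 0.69)]
station [([217.0, 186.0], 0.98), ([396.0, 211.0], 0.59)]
hook_seat [([205.0, 178.0], 0.8)]
lever_press [([275.0, 190.0], 0.58)]
air_lever it knows: hook_seat, lever_press, mallet, mug, pot, pot_arch, spoon, station
mug [([334.0, 231.0], 0.57)]
spoon [([392.0, 211.0], 0.76)]
mallet [([122.0, 217.0], 0.77)]
{'clock': 0.9, 'q': array([-1.28618022e+00,  3.26191808e-01, -1.92603457e-01,  1.05200542e+00,
       -1.33051476e-05,  1.43658903e+00]), 'joint_velocities': array([-0.00014807, -0.00073471,  0.00144421,  0.00059823,  0.00135643,
        0.00035624]), 'tau': array([ 1.07093601e-03, -4.43313718e+01,  2.62760425e+01,  8.17155124e-04,
       -2.46767895e-04, -6.36625952e-08]), 'position': array([ 0.22368389, -0.50247341,  0.23128399]), 'eef_rot': array([ 2.63470764e+00, -1.71110331e+00, -1.88130114e-05]), 'contact_force': array([ 0.35482613, -0.15473003,  0.2423893 ]), 'wrist_torque': array([ 0.01890092, -0.02250151, -0.03051532]), 'finger_gap': 0.9963584457397172}
```

View pics/side.png

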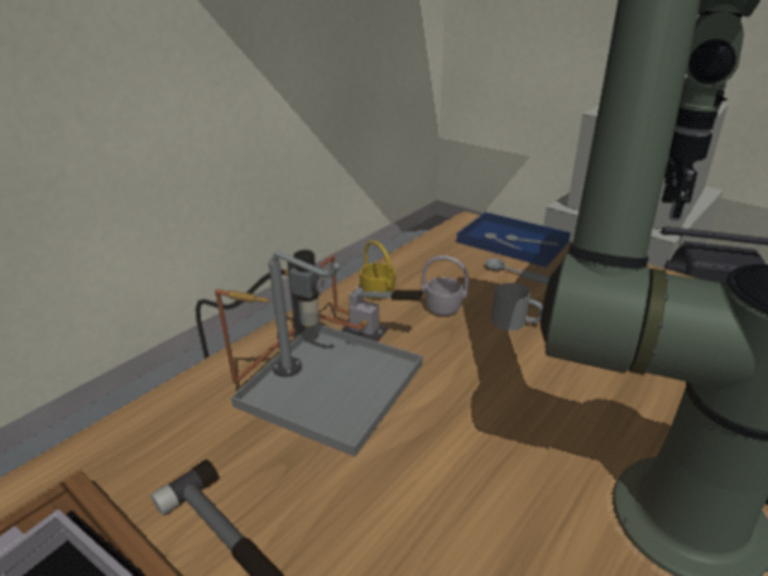

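View pics/top.png

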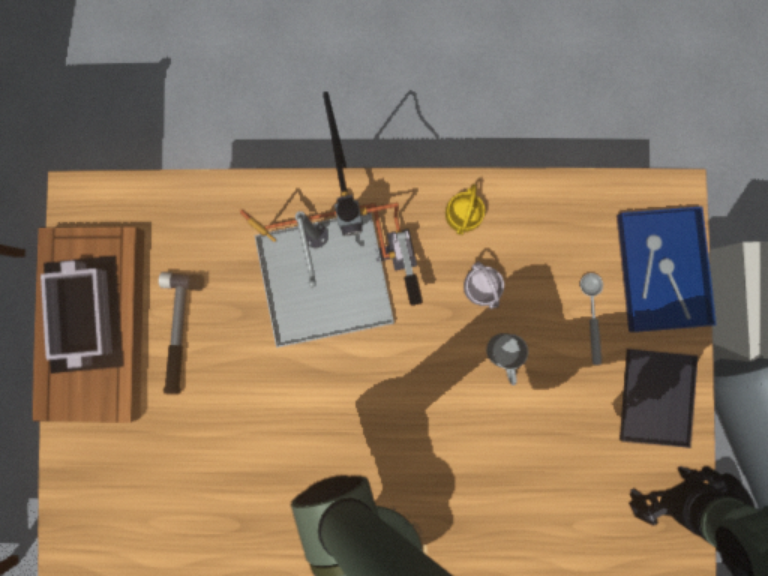

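The grey pot is at side (295,193) and top (323,191); the yellow look-alike stands behind it. The station is slightly yawed, with its hook tip at top (208,189) and the lever grip at (275,190).

Run:
```python
from h import *
s=grab_frame('side');t=grab_frame('top')
def T(n,a,b): 
    p,e=tri([ray(s,a),ray(t,b)]);print(n,np.round(p,4),np.round(e,4))
def near(c,n,px):
    L=[d for d in tip_of(c,n)];return min(L,key=lambda d:np.hypot(*(np.array(d['centre'])-px)))['centre'] if L else None
for n,a,b in (('pot',(294,208),(320,194)),('pot_arch',(298,172),(326,186)),('hook_seat',(215,180),(205,178)),('lever_press',(274,196),(275,190)),('station',(226,254),(217,186)),('mug',(334,216),(334,231))):
    a,b=near('side',n,a),near('top',n,b); T(n,a,b)
# tray corners from the top picture (rim z=.022)
for p in ((258,237),(277,344),(394,321),(376,222)): print(np.round(atz(t,np.array(p)/1.5,.022),4))
m=max(silhouettes('top','mug'),key=lambda d:d['score']);print('mug c',m['centre'],atz(t,m['centre'],.04))
crop=t['img'][100:250,150:370];cv2.imwrite('pics/topcrop.png',cv2.resize(crop[:,:,::-1],None,fx=3.6,fy=3.6,interpolation=cv2.INTER_CUBIC))
```

```text
pot [ 0.5757 -0.2331 -0.0133] [0.0034 0.0034]
pot_arch [ 0.5829 -0.2354  0.1321] [0.0046 0.0046]
hook_seat [0.5875 0.111  0.2516] [0.0011 0.0011]
lever_press [ 0.5661 -0.079   0.1177] [0.0006 0.0006]
station [ 0.602   0.1008 -0.0049] [0.0113 0.0113]
mug [ 0.449  -0.2871 -0.0101] [0.0101 0.0101]
[0.6886 0.2526 0.022 ]
[0.4556 0.2081 0.022 ]
[ 0.5056 -0.0447  0.022 ]
[ 0.721  -0.0057  0.022 ]
mug c [343.0, 235.3] [ 0.43814797 -0.29927597  0.04      ]
```

View pics/topcrop.png

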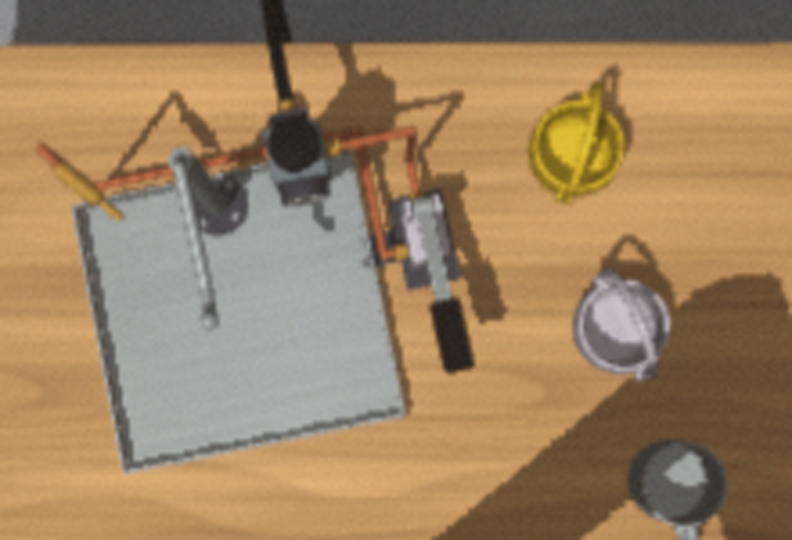

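Crop view: the grey pot's arch runs from (605,275) to (648,372), so its axis is about 25° from world x. The hook runs (180,160)→(210,320), station yaw about 10.6°. Next I move above the pot and look with the wrist camera.

```bash
cat >> h.py <<'E'
def down(a): return (R.from_euler('z',a,degrees=True)*R.from_euler('x',180,degrees=True)).as_rotvec()
E
python3 - <<'E'
from h import *
t=grab_frame('top')
print('tip',atz(t,(208.3,188.3),.258))
for a in (-65,115):
    for p,aa in (((.58,-.235,.32),a),((.6,.11,.32),a+75.7)): 
        q=ik(p,down(aa));print(a,aa,None if q is None else np.round(q,2))
a=min((-65,115),key=lambda a:abs(ik((.58,-.235,.32),down(a))[5])+abs(ik((.6,.11,.32),down(a+75.7))[5]))
movep((.575,-.235,.33),down(a));print(a,get_state()['clock'])
st=get_state();w=grab_frame('wrist');print(np.round(w['T_tool_cam'],3).tolist(),w['fx'])
save(w,'w1.png')
for n in ('pot','pot_arch'):
    for d in tip_of('wrist',n): print(n,d['centre'],round(d['score'],2),atz(w,d['centre'],0 if n=='pot' else .126,st))
E
```

```text
tip [0.57298493 0.10229707 0.258     ]
-65 -65 [-0.5   0.44  0.2   1.33  0.    2.2 ]
-65 10.700000000000003 [ 0.06  0.41  0.15  1.31 -0.    1.44]
115 115 [-0.5   0.44  0.2   1.33  0.   -0.94]
115 190.7 [ 0.06  0.41  0.15  1.31  0.   -1.7 ]
115 3.7417
[[1.0, 0.001, -0.001, 0.0], [-0.001, 0.944, 0.33, -0.084], [0.001, -0.33, 0.944, -0.144], [0.0, 0.0, 0.0, 1.0]] 306.59445265484777
pot [237.1, 242.4] 0.77 [ 0.74718035 -0.19381759  0.        ]
pot_arch [232.7, 283.9] 0.75 [ 0.74155539 -0.19425709  0.126     ]
pot_arch [255.9, 171.6] 0.59 [ 0.58590886 -0.2319248   0.126     ]
```

View pics/w1.png

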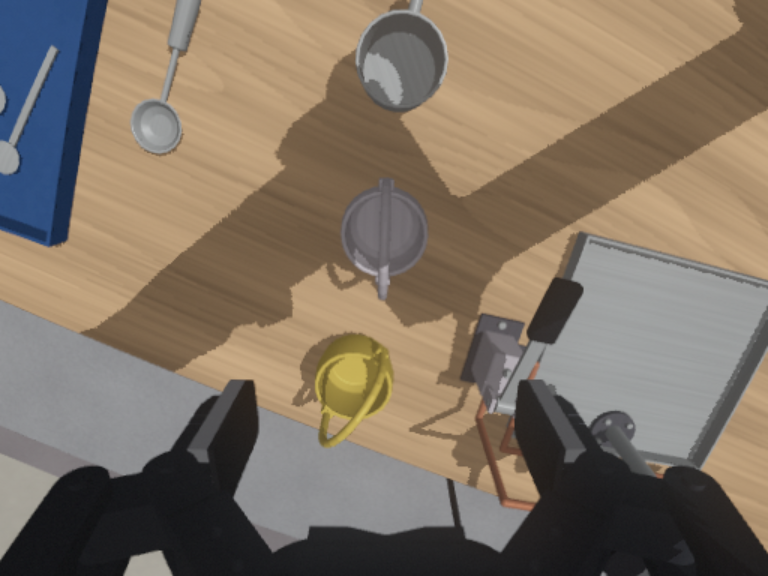

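The wrist view shows the grey pot's arch nearly vertical in the picture, from (386,180) to (382,297), so the jaws are aligned. I'll pinch the robot-side half, away from the yellow pot. The second pot_arch detection (256,172) is the grey one.

Run:
```python
from h import *
st=get_state();w=grab_frame('wrist')
# arch plane: normal from rays through the visible bar; horizontal heading of it
o,d1=ray(w,np.array((386,182))/1.5,st);_,d2=ray(w,np.array((382,295))/1.5,st)
n=np.cross(d1,d2);n/=np.linalg.norm(n);h=np.cross(n,[0,0,1]);print('heading',np.degrees(np.arctan2(h[1],h[0])),'tilt',n[2])
c=[d for d in tip_of('wrist','pot_arch') if abs(d['centre'][0]-256)<20 and abs(d['centre'][1]-172)<20]
p=[d for d in silhouettes('wrist','pot') if abs(d['centre'][1]-152)<30]
print([(d['centre'],atz(w,d['centre'],.128,st)) for d in c],[d['centre'] for d in p])
# project model at candidate, overlay
yaw=25
for A in ((.586,-.232),):
    u=np.array([np.cos(np.radians(yaw)),np.sin(np.radians(yaw))])
    P=[np.r_[A+u*y,z] for y,z in ((-.047,.06),(-.028,.121),(0,.13),(.028,.121),(.047,.06))]
    P+=[np.r_[A+.042*np.array([np.cos(k),np.sin(k)]),.06] for k in np.arange(0,6.28,.3)]
    for q in proj(w,P,st): cv2.circle(w['img'],tuple(int(round(v*8)) for v in q),8,(255,0,0),-1,shift=3)
crop=w['img'][95:215,190:320];cv2.imwrite('pics/ov.png',cv2.resize(crop[:,:,::-1],None,fx=4.5,fy=4.5,interpolation=cv2.INTER_NEAREST))
```

```text
heading -157.07154487219677 tilt -0.0034051921338748943
[([257.9, 170.2], array([ 0.58290605, -0.23081235,  0.128     ]))] [[255.9, 154.0]]
```

View pics/ov.png

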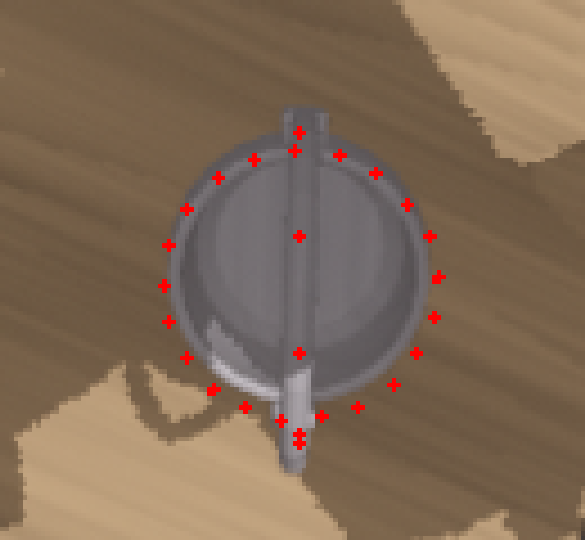

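The overlay matches in x and heading but the rim sits about 4 px higher, so I move the centre to (.5815,-.234) with heading 23°. Before grasping, a quick look at the station from two wrist poses.

```bash
cat > st.py <<'E'
from h import *
import pickle
rec=[]
for p in ((.57,-.05,.36),(.57,.04,.36)):
    movep(p,down(190.7));st=get_state();w=grab_frame('wrist');rec.append((st,w))
    for n in ('hook_seat','lever_press','station'):
        print(n,[(np.round(d['centre'],1).tolist(),round(d['score'],2)) for d in tip_of('wrist',n)][:2])
print(get_state()['clock'])
pickle.dump(rec,open('rec.pkl','wb'))
cv2.imwrite('pics/w2.png',cv2.resize(np.hstack([r[1]['img'] for r in rec])[:,:,::-1],None,fx=.78,fy=.78))
save(rec[0][1],'w2a.png');
E
python3 st.py
```

```text
hook_seat [([207.8, 318.4], 0.96)]
lever_press [([265.7, 134.4], 0.82)]
station [([226.6, 227.2], 0.57)]
hook_seat [([215.9, 244.9], 0.55)]
lever_press [([218.3, 244.9], 0.75), ([280.2, 53.3], 0.7)]
station [([231.1, 177.8], 0.68)]
5.8583
```

View pics/w2.png

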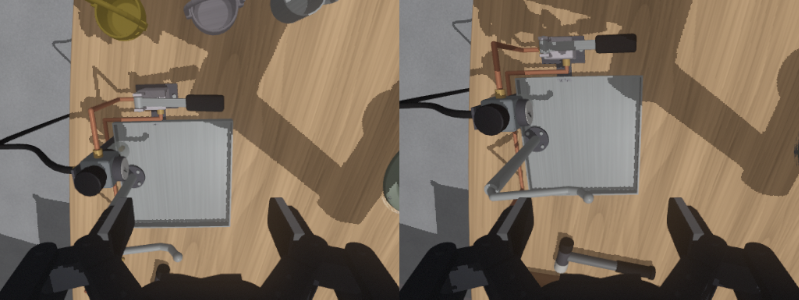

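Views 1/2: hook tip at (227,327) / (243,254), tray's front corners at (297,154),(295,290) / (309,96),(305,247), lever grip clear. I'll fit the station pose (x, y, yaw) to all of these.

Run:
```python
from h import *
import pickle
from scipy.optimize import least_squares
rec=pickle.load(open('rec.pkl','rb'))
s=grab_frame('side');t=grab_frame('top')
M={'seat':(0,0,.24),'lev':(-.0724,-.18,.123),'tip':(-.026,0,.258),'fr':(-.125,-.13,.022),'fl':(-.125,.13,.022)}
obs=[(rec[0],'seat',(207.8,318.4)),(rec[0],'lev',(265.7,134.4)),(rec[1],'seat',(215.9,244.9)),(rec[1],'lev',(280.2,53.3)),
(rec[0],'fr',(297,154)),(rec[0],'fl',(295,290)),(rec[1],'fr',(309,96)),(rec[1],'fl',(305,247)),
(rec[0],'tip',(227,327)),(rec[1],'tip',(243,254)),((None,t),'tip',(208.3,188.3)),((None,t),'lev',(275,190)),((None,s),'seat',(215,180)),((None,s),'lev',(274,196)),
((None,t),'fl',(277/1.5,344/1.5)),((None,t),'fr',(394/1.5,321/1.5))]
def P(v,n): return np.r_[v[:2]+R.from_euler('z',v[2]).as_matrix()[:2,:2]@np.array(M[n][:2]),M[n][2]]
def res(v): return np.concatenate([proj(r[1],P(v,n),r[0])[0]-px for r,n,px in obs])
f=least_squares(res,[.595,.107,.187],loss='soft_l1');print(f.x,np.degrees(f.x[2]))
for o,e in zip(obs,res(f.x).reshape(-1,2)): print(o[1],np.round(e,1))
print('lever',P(f.x,'lev'))
```

```text
[0.59901692 0.10870248 0.2162814 ] 12.392011359759731
seat [-3.3 -0.4]
lev [-0.3 -2.5]
seat [-0.2  0.1]
lev [0.6 1. ]
fr [ 0.5 -0.5]
fl [ 0.5 -0.5]
fr [ 2.  -0.5]
fl [1.8 0.9]
tip [-0.1  3. ]
tip [-1.6  0. ]
tip [-0.3 -0.2]
lev [1.  3.4]
seat [-0.   0.5]
lev [-1.8 -1.8]
fl [-0.3  2. ]
fr [0.1 0.2]
lever [ 0.56693153 -0.08264089  0.123     ]
```

The fit is good: seat (.599,.109), yaw 12.4°, mm-level residuals. Now grasp the pot.

Run:
```python
from h import *
let_go()
movep((.5557,-.2449,.22),down(113))
print(move_l((.5557,-.2449,.102),.12,until_force=12))
grab(70);s=get_state();print(s['finger_gap'],s['contact_force'],s['position'],s['clock'])
move_l((.5557,-.2449,.24),.15)
s=get_state();print(s['finger_gap'],s['contact_force'],s['wrist_torque'],s['position'])
w=grab_frame('wrist');save(w,'w3.png');f=grab_frame('side')
a=cv2.resize(w['img'],None,fx=.78,fy=.78);b=cv2.resize(f['img'],None,fx=.78,fy=.78)
cv2.imwrite('pics/g.png',np.hstack([a,b])[:,:,::-1])
print(tip_of('wrist','pot_arch')[:2],get_state()['clock'])
```

```text
False
0.06875325272565047 [-0.03864287  0.5360006   1.17128999] [ 0.55579595 -0.24516127  0.10220975] 9.225
0.06712310158957288 [ 0.31991873  1.05844773 -4.17368255] [-0.10377351  0.1181512   0.01913717] [ 0.55496571 -0.24445593  0.23866261]
[{'centre': [256.8, 329.5], 'score': 0.92}] 10.4417
```

View pics/g.png

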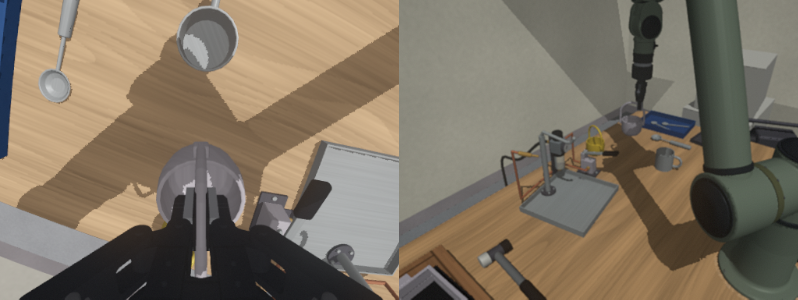

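The pot is held and hangs level (weight reads about 4 N, gap unchanged), with the arch middle free just beyond the fingers. I go to the pre-insertion pose in front of the hook and verify where the arch really is.

```bash
cat >> h.py <<'E'
S=np.array([.599,.1087]);YAW=np.radians(12.4);C=R.from_euler('z',YAW).as_matrix()
def sta(x,y,z): return np.r_[S,0]+C@[x,y,z]
def tcp_for(x,y,z,off=.028,dz=.024): return sta(x,y-off,z-dz)
E
python3 - <<'E'
from h import *
p=get_state()['position'];move_l((p[0],p[1],.31),.2)
g=tcp_for(-.13,0,.277)
movep((g[0],g[1],.32),down(192.4));move_l(g,.15)
st=get_state();print(st['position'],st['contact_force'],st['finger_gap'])
rays=[];fr={}
T=np.eye(4);T[:3,:3]=R.from_rotvec(st['eef_rot']).as_matrix();T[:3,3]=st['position']
for c in ('wrist','side','top'):
    f=grab_frame(c);fr[c]=f
    for d in tip_of(c,'pot_arch')[:3]:
        q=atz(f,d['centre'],st['position'][2]+.024,st if c=='wrist' else None)
        print(c,np.round(d['centre'],1),round(d['score'],2),'st frame mm',np.round(1e3*C.T@(q-np.r_[S,0]),1),'expected px',proj(f,sta(-.13,0,.277),st if c=='wrist' else None))
    for d in tip_of(c,'hook_seat')[:1]: print(' seat',np.round(d['centre'],1),round(d['score'],2),proj(f,sta(0,0,.24),st if c=='wrist' else None))
print(get_state()['clock'])
a=cv2.resize(fr['side']['img'][90:270,100:340],None,fx=2.2,fy=2.2);b=cv2.resize(fr['wrist']['img'],a.shape[1::-1]) if 0 else cv2.resize(fr['wrist']['img'],None,fx=.52,fy=.52)
b=cv2.copyMakeBorder(b,0,a.shape[0]-b.shape[0],0,0,cv2.BORDER_CONSTANT)
cv2.imwrite('pics/pre.png',np.hstack([a,b])[:,:,::-1])
E
```

```text
[0.47859386 0.05285129 0.25335735] [ 0.42160486  0.20575795 -3.04959026] 0.07120304862232266
wrist [257.1 329.3] 0.69 st frame mm [-128.9    0.7  277.4] expected px [[259.34347238 327.62485464]]
 seat [ 54.3 280.3] 0.79 [[ 53.0593709  279.88701501]]
side [252.7 162.6] 0.87 st frame mm [-72.6 -59.8 277.4] expected px [[263.35993333 178.33421563]]
side [262.1 175.8] 0.74 st frame mm [-122.5   -8.9  277.4] expected px [[263.35993333 178.33421563]]
side [226.1 253.7] 0.31 st frame mm [-187.   258.5  277.4] expected px [[263.35993333 178.33421563]]
 seat [214.5 179.4] 0.87 [[214.97922242 180.498776  ]]
top [310.6 135.9] 0.57 st frame mm [  47.6 -290.5  277.4] expected px [[215.45065246 227.07887447]]
 seat [202.8 182.7] 0.59 [[206.83938031 179.07743768]]
13.1667
```

View pics/pre.png

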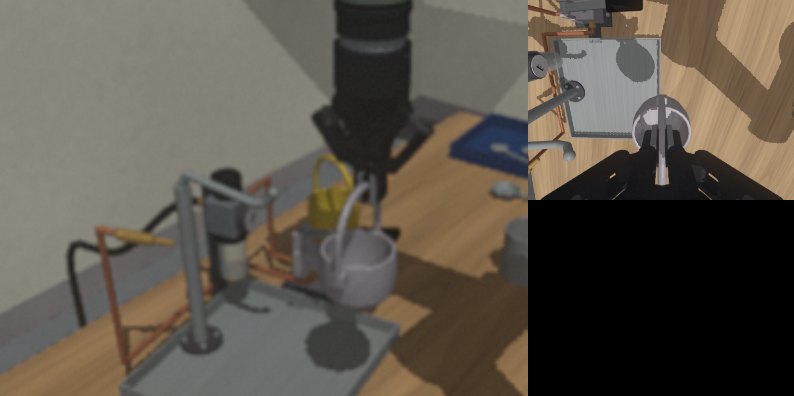

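The pot hangs in front of the hook tip. The arch detections are within about 1–2 px of expectation in the wrist and side views, and so is the seat. I insert and lower it, guarding on force.

Run:
```python
from h import *
print('ins',move_l(tcp_for(.005,0,.277),.10,until_force=8))
st=get_state();print(st['position']-tcp_for(.005,0,.277),st['contact_force'])
for c in ('wrist','side'):
    f=grab_frame(c)
    for n in ('pot_arch','hook_seat'):
        e=proj(f,sta(.005,0,.277) if n=='pot_arch' else sta(0,0,.24),st if c=='wrist' else None)
        print(c,n,[(np.round(d['centre'],1).tolist(),round(d['score'],2)) for d in tip_of(c,n)][:2],e)
print('low',move_l(tcp_for(.005,0,.236),.04,until_force=3))
st=get_state();print('M z',st['position'][2]+.024,st['contact_force'],st['clock'])
f=grab_frame('side');w=grab_frame('wrist')
a=cv2.resize(f['img'][90:270,100:340],None,fx=2.2,fy=2.2);b=cv2.resize(w['img'][130:,80:420],None,fx=.78,fy=.78)
b=cv2.copyMakeBorder(b,0,a.shape[0]-b.shape[0],0,0,cv2.BORDER_CONSTANT)
cv2.imwrite('pics/low.png',np.hstack([a,b])[:,:,::-1])
```

```text
ins False
[-4.34467966e-04 -5.66794046e-05  4.80146262e-05] [-0.03122783  1.20774363 -4.12642865]
wrist pot_arch [([257.4, 331.6], 0.96)] [[257.60551377 326.9419952 ]]
wrist hook_seat [] [[265.84381984 282.36143176]]
side pot_arch [([145.8, 353.5], 0.69), ([213.3, 165.8], 0.62)] [[212.21374007 166.43526628]]
side hook_seat [([216.3, 178.1], 0.68)] [[214.97922242 180.498776  ]]
low True
M z 0.24079418330517854 [1.04014981 0.53374816 3.12255324] 15.7917
```

View pics/low.png

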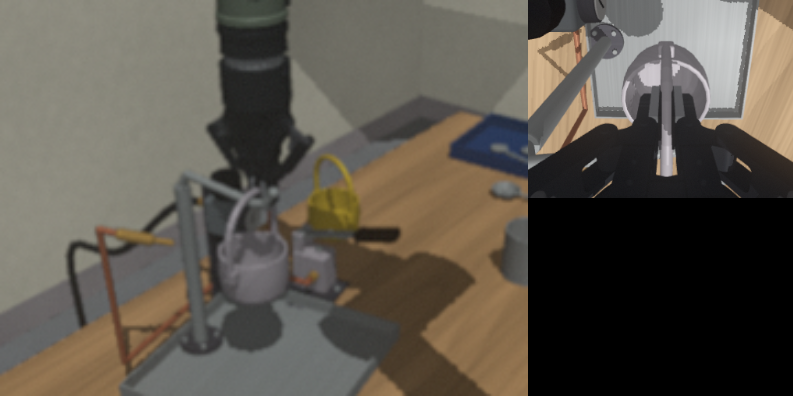

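The arch touched the seat at z = 0.241, as predicted, and the hook carries the weight. Release, retreat upward and check.

Run:
```python
from h import *
let_go();p=get_state()['position'];print(get_state()['finger_gap'])
print(move_l((p[0],p[1],p[2]+.10),.12,until_force=10))
lp=sta(-.0724,-.18,.123);movep((lp[0],lp[1],.25),down(102.4) if 0 else down(192.4))
st=get_state()
f=grab_frame('side');w=grab_frame('wrist')
for n in ('pot_arch','hook_seat'):print(n,[(np.round(d['centre'],1).tolist(),round(d['score'],2)) for d in tip_of('side',n)][:3],proj(f,sta(0,0,.24)))
print('lev',[(np.round(d['centre'],1).tolist(),round(d['score'],2)) for d in tip_of('wrist','lever_press')],proj(w,lp,st),st['clock'])
a=cv2.resize(f['img'][90:270,100:340],None,fx=2.2,fy=2.2);b=cv2.resize(w['img'],None,fx=.52,fy=.52)
b=cv2.copyMakeBorder(b,0,a.shape[0]-b.shape[0],0,0,cv2.BORDER_CONSTANT)
cv2.imwrite('pics/rel.png',np.hstack([a,b])[:,:,::-1])
```

```text
1.0019253910285593
False
pot_arch [([212.5, 178.1], 0.97), ([252.0, 162.6], 0.9)] [[214.97922242 180.498776  ]]
hook_seat [([216.7, 181.7], 0.57)] [[214.97922242 180.498776  ]]
lev [([258.8, 184.5], 0.74)] [[258.88674667 181.75717412]] 18.375
```

View pics/rel.png

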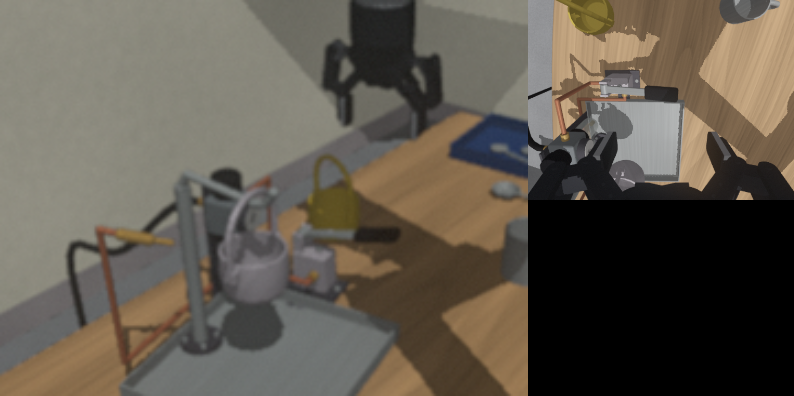

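The pot hangs on the hook clear of the gripper, with the arch detected at (212.5,178), the seat. The lever is 3 px from prediction. Now press it.

Run:
```python
from h import *
grab(60)
p=get_state()['position']
def lev(a,dz=0): return sta(.048-.126*np.cos(a)+.007*np.sin(a),-.178,.085+.126*np.sin(a)+.007*np.cos(a)+dz)
move_l(lev(.25,.012),.12);b=get_state()['contact_force'];print('base',b)
for a in (.25,.13,.02,-.07,-.10):
    move_l(lev(a),.04);s=get_state();print(a,np.round(s['contact_force']-b,1),round(s['position'][2],4))
dz=0
while s['contact_force'][2]-b[2]<20 and dz>-.012:
    dz-=.001;move_l(lev(-.10,dz),.02);s=get_state();print(dz,np.round(s['contact_force']-b,1),round(s['position'][2],4))
sleep(1)
s=get_state();print(np.round(s['contact_force']-b,1),s['position'],s['clock'])
f=grab_frame('side');w=grab_frame('wrist')
for n,P in (('pot_arch',sta(0,0,.24)),('lever_press',lev(-.1))):print(n,[(np.round(d['centre'],1).tolist(),round(d['score'],2)) for d in tip_of('side',n)][:3],proj(f,P))
a=cv2.resize(f['img'][90:270,100:340],None,fx=2.2,fy=2.2);b=cv2.resize(w['img'],None,fx=.52,fy=.52)
b=cv2.copyMakeBorder(b,0,a.shape[0]-b.shape[0],0,0,cv2.BORDER_CONSTANT)
cv2.imwrite('pics/press.png',np.hstack([a,b])[:,:,::-1])
```

```text
base [0.03440122 0.84105282 0.37752876]
0.25 [-0.3 -0.2  5.1] 0.1234
0.13 [ 0.2 -1.2  5.6] 0.109
0.02 [-0.7 -1.1  8. ] 0.0954
-0.07 [-2.  -0.5  8.7] 0.0843
-0.1 [-1.7 -0.8  8.9] 0.0805
-0.001 [-2.2  0.5 11.9] 0.08
-0.002 [-4.2  0.  17.7] 0.0798
-0.003 [-6.4  0.3 23.7] 0.0795
[-5.6  0.4 23.8] [ 0.56170323 -0.08208456  0.07949326] 24.4083
pot_arch [([251.4, 162.4], 0.88), ([212.6, 178.8], 0.64)] [[214.97922242 180.498776  ]]
lever_press [([271.7, 208.0], 0.49)] [[273.39971481 207.67806133]]
```

View pics/press.png

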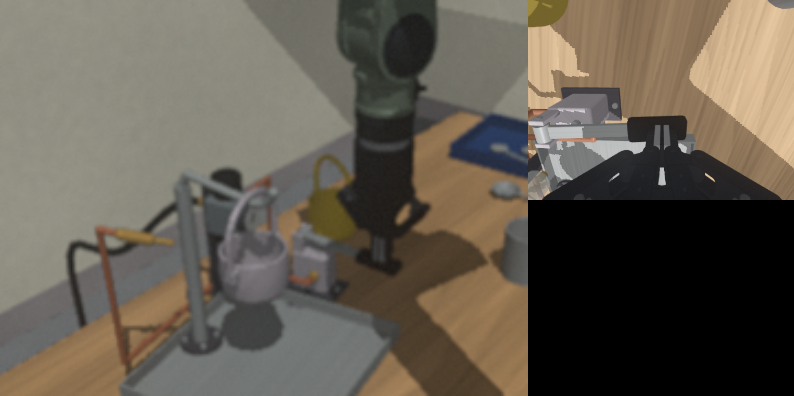

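The lever is on its stop: force climbs steeply at z = 0.0795, and the press point is detected where the fully-down pose predicts. The pot still hangs freely. Hold, then hand in.

Run:
```python
from h import *
sleep(4);s=get_state();print(s['contact_force'],s['position'],s['clock'])
grab_frame('side');print([(d['centre'],round(d['score'],2)) for d in tip_of('side','pot_arch')][:2])
sign_off()
```

```text
[-6.06550251  1.09748299 24.09926376] [ 0.56170107 -0.08206486  0.07950977] 28.6083
[([215.1, 177.0], 0.87), ([251.5, 163.4], 0.76)]
the job is handed in; nothing more can be done
```

I hung the grey pot by its arch on the hook and let go. Then I pressed the air lever down to its stop, held it there for over 5 s, and handed the job in at about 28.6 s with the lever still held down.

- **Pot:** The arch touched the hook seat at z = 0.241 m, against 0.240 m expected. In the last side picture it was detected within 4 px of the seat, with the gripper well clear of it.
- **Lever:** The push was about 24 N and steady. The lever sat at z = 0.0795 m, against 0.079 m for fully down, and the force rose steeply there, as it would on the stop.
- **Other things:** I did not touch the mug, spoon, mallet or yellow pot. I did not check their positions separately at the end.
- **Disagreements:** The networks often took the yellow pot for the grey one, and once something near the mallet. I left those reports out by position. In the station fit a few picture points were 2–3 px off. No check failed.

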